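Rub a mosaic tile and offer it up over its gap

ROBOT

A 6-joint arm with a two-finger parallel gripper is mounted at the origin on a cart in front of the work surface, level with it; the furniture and walls round the work are solid. World frame = base frame: x ahead of the robot, y to its left, z up, the work surface at z = 0. Lengths are in m, angles in degrees, forces in N, time in s.
With the tool pointing down it reaches from about 0.35 to 0.875 m from the base axis. Payload 4.2 kg.
Tool frame: the origin (TCP) lies midway between the tips of the shut fingers; the grasp point (between the pads) lies 19 mm behind it (r.pinch_z is the distance from the TCP to the grasp point, in m); z points along the fingers, y is the line along which they close (so a half turn about z gives the same grasp; the last joint's range is limited). The gripper opens to 87 mm and grips with 3 to 60 N. Pads are 19 mm wide; open, the fingers measure 117 mm over their backs; the gripper's body (75 mm by 190 mm) begins 51 mm behind the grasp point.
Start: joints at [-49.125, 22.042, 0.453, 0, -68.411, -14.817], TCP at [0.275, -0.561, 0.197] pointing down, gripper open.
Joint ranges: [-179.83, 179.83], [-69.29, 118.12], [-61.27, 80.66], [-181.25, 117.63], [-171.15, -9.14], [-177.46, 177.46]. Speed limits (degrees/s): [159.86, 159.86, 180, 180, 180, 180].

INTERFACE

Orientations are given as a 3x3 rotation matrix whose columns are the frame's x, y, z axes.
In Python, from station import r, imaging, models gives the robot as it stands. The module is installed in compiled form; this text tells all that it offers.
- The arm moves only by the tool apply_moves, never from a script. Its argument "moves" is a list of rows, each a list of 2 entries, a list of its own where there are three numbers: the shift along the tool's x, y, z in m, then the turn about the tool's z in degrees. A call has 1 to 5 rows; each row shifts and turns the commanded pose from where the row before left it, along the tool's axes as they then stand; what a row does not reach is not made up. A row lasts 1/12 s, in which the tool goes at most 41.7 mm and 7.16 degrees, less where a joint would pass 70% of its speed; a pose out of reach is approached as far as the arm can. A call is refused whole if a number of a shift passes 0.0417 or a number of a turn 7.16, either way. A call with a gripper value outside its range is refused whole. "hand" is the finger opening in m, from 0 to 0.087, set as the call begins (left out, the last holds). The fingers move at their own pace and stop on an object; the grip force is fixed at half the most. Time passes only in rows, so rows that do not move let the fingers close. It gives the time, the measured TCP pose, the force, the opening and the grip force at its end, in the units of the state.
- r.sense(): the state, without advancing time (a new reading comes with each control period).
- imaging.capture(name): name is "scene" or "top"; returns a dict with "frame" (420x560x3 uint8, blue, green, red), "intrinsics" (3x3 intrinsics, pixels), "dist" ([k1, k2, p1, p2, k3] as OpenCV has them; the pictures are not rectified), "eye" and "orientation" of the camera in the world. Camera axes: x right, y down, z forward; pixel columns grow to the right and rows downward; lengths in m; the calibration is good to about 2 mm. A picture is of the moment at which its call begins. There is no depth.
- r.finish_job(): hands the job in; it is judged then, once.
Trained networks look in a picture, given as the dict that the camera call returned (one of the last four; its "shot" number tells which), for a name from the list of things; names that differ only in an ending like _2 or _b are one class to them, and where a whole thing is asked for, a point or a joint stands for the part that bears it (a point fixed in the world has none). Each returns a list of dicts, best first, with "confidence" (0 to 1); they miss things now and then, are a little off and sometimes report something else, mostly with a low value. They report only what shows in the picture. A call takes as long as a camera call.
- models.cut_out(picture, target): "region" (420x560 bool, what is visible of it) and "extent" ([left, top, width, height] as shares, 0 to 1, of the picture: columns of its width, rows of its height, round what is visible of it).
- models.place_of(picture, target): "at" ([column, row] as shares, 0 to 1, of the picture: columns of its width, rows of its height: a listed point, or the origin of a listed thing).
The state is a dict: "time_s": time; "joints": joint angles; "joint_velocities": joint speeds; "effort": joint torques, N m; "tcp_pos": TCP position; "ee_rot": TCP orientation; "wrist_force": force on the tool from outside, world axes, zero at the start; "moment": the same for the moment, N m; "gripper_width": opening from 0.0 (shut) to 1.0 (fully open); "gripper_force": force on a finger pad.
Only numpy, scipy, OpenCV 4.12 (cv2) and the standard library are available. Lean on these libraries where they do the work, as an engineer would, in place of code of your own. Each camera call takes 0.05 s, during which the arm holds its last target. There are 200 camera calls.

TASK

Take the stone tile by the bar of its suction lifter and rub its underside along the rubbing stone in one flat pass, from the far end where it lies to the end nearer the robot, pressing so that the springy stone gives a little all the way. Then lift it over the corner of the wooden chip box, clear of the tin, to the small mosaic panel, and stop with it hovering level about a centimetre above the panel's empty gap, squarely lined up and touching nothing; never touch the panel or the chip box with the tile, and leave the tin where it stands. Finish while still holding the tile there: do not put it down.

Things in the scene. Friction and masses are not known exactly. Their poses are not given: they have to be found in the camera images.
- stone_tile: loose marble tile 56 (x) x 36 (y) x 10 mm, about 0.2 kg, with a black suction lifter stuck on it: rubber cup (to 18 mm above the tile's underside), stem 12 (x) x 24 (y) mm, and a straight bar handle 40 mm long (along y), 18 mm wide (x), 34 to 56 mm above the underside. Grasp the bar across its width, along x. Origin: centre of the underside, z up. Starts flat on the far end of the rubbing stone
- rubbing_stone: grey stone 120 (x) x 46 (y) x 20 mm in a fixed wooden cradle. Origin: centre of its underside; flat top 20 mm above that, 56 mm over the table. x lengthways: +x is the end farther from the robot. On a springy pad: gives from about 4 N, then sinks 1 mm per N, 10 mm at most; press with 5 to 10 N. A full pass takes the tile's centre from 30 mm beyond to 30 mm short of the stone's middle
- mosaic_panel: small mosaic panel fixed to the table, 96 (x) x 76 (y) x 20 mm, edged with two rows of small stones round one rectangular gap in the middle, 60 (along x) x 40 (along y) mm and 10 mm deep. Origin: centre of the panel's underside; z up
- gap_mouth (a point): centre of the gap in the mosaic panel, level with the panel's top face, 20 mm above the table; axes as the panel's: x along the gap's 60 mm side, y along its 40 mm side. The tile may hang either way round (half a turn)
- table_boxes: the three fixed wooden boxes of mosaic chips on the table, one body. The one in the way, with blue chips and a clear tub, is 220 x 190 mm with walls 102 mm high (tub to about 150 mm); it stands left of the rubbing stone, its corner between stone and panel at about x 0.405, y -0.295 m. Origin: x 0.511, y 0.109 m, of no use
- tin: loose upright tin, 58 mm across, 72 mm tall, standing near the table's right edge between the rubbing stone and the mosaic panel. Origin: centre of its underside. To be left standing where it is

How it is judged:
By the outcome, as a careful person would: the job done as asked, in the order asked, and still so for the second after the job is handed in, while the arm keeps its last pose, push and grip.
It also fails if it takes over 40 s, if anything falls off the work surface, if the arm or the gripper's body presses on something with over 40 N, if the wrist force passes 120 N, or if a joint passes its speed limit or range.

## Working session

There is one attempt and no reset: what is moved stays moved. The work goes in short steps, Python scripts to look and compute and a tool call to move; the robot and the scene stay as the last step left them, time stands still between calls to the robot, and variables do not carry over. Pictures are saved under pics/ and viewed, at most 10 in all, crops included, and the job is handed in when it is done.

Besides the shell and the picture viewer there is one more tool, called after "Request:" in YAML: its name, and indented under it one key for each argument. apply_moves: Moves the arm, as the interface text tells. Its arguments: {"type":"object","properties":{"moves":{"type":"array"},"hand":{"type":"number"}},"required":["moves"]}

```bash
mkdir -p pics
cat > h.py <<'E'
import numpy as np, cv2
from station import r, imaging, models
def ray(p,uv):
    K=np.array(p["intrinsics"],float);d=np.array(p["dist"],float)
    n=cv2.undistortPoints(np.array(uv,float).reshape(-1,1,2),K,d).reshape(-1,2)
    v=np.c_[n,np.ones(len(n))]@np.array(p["orientation"]).T
    return np.array(p["eye"]),v
def onz(p,uv,z):
    e,v=ray(p,uv); return e+v*((z-e[2])/v[:,2])[:,None]
def proj(p,X):
    R=np.array(p["orientation"]);e=np.array(p["eye"])
    c=(np.asarray(X,float).reshape(-1,3)-e)@R
    return cv2.projectPoints(c,np.zeros(3),np.zeros(3),np.array(p["intrinsics"],float),np.array(p["dist"],float))[0].reshape(-1,2)
E
python3 - <<'E'
from h import *
np.set_printoptions(precision=4,suppress=True)
s=r.sense();print(s["time_s"],s["tcp_pos"],s["ee_rot"],s["wrist_force"],r.pinch_z)
zs={"stone_tile":.056,"rubbing_stone":.036,"mosaic_panel":0,"gap_mouth":.02,"tin":0}
for c in("scene","top"):
    p=imaging.capture(c);cv2.imwrite(f"pics/{c}0.png",p["frame"]);print(c,p["eye"],p["orientation"])
    for t,z in zs.items():
        for d in models.place_of(p,t)[:2]:
            uv=np.array(d["at"])*[560,420];print(t,d["confidence"],uv,onz(p,uv,z)[0])
        for d in models.cut_out(p,t)[:1]:
            m=d["region"].astype(np.uint8);print("  mask",d["confidence"],m.sum(),np.array(d["extent"])*[560,420,560,420])
            cv2.imwrite(f"pics/m_{c}_{t}.png",m*255)
E
```

```text
0.0 [ 0.2743 -0.5609  0.1962] [[-0.8984 -0.4391 -0.0011]
 [-0.4391  0.8984  0.0019]
 [ 0.0001  0.0022 -1.    ]] [-0.2735  0.5845  0.4798] 0.0187
scene [-0.3424  0.2749  0.5817] [[-0.4878 -0.4143  0.7684]
 [-0.8726  0.2567 -0.4156]
 [-0.0251 -0.8732 -0.4867]]
stone_tile 0.95 [356.272 170.52 ] [ 0.5591 -0.4405  0.056 ]
stone_tile 0.73 [340.48  242.004] [ 0.3032 -0.2077  0.056 ]
  mask 0.64 358 [343.784 150.486  21.28   26.796]
rubbing_stone 0.87 [348.208 187.194] [ 0.5236 -0.3894  0.036 ]
  mask 0.84 301 [339.08  178.416  22.288  14.91 ]
mosaic_panel 0.55 [340.704 247.296] [ 0.3546 -0.2474  0.    ]
mosaic_panel 0.3 [348.824 189.42 ] [ 0.5692 -0.4268  0.    ]
  mask 0.81 1188 [316.12  227.388  51.296  35.784]
gap_mouth 0.87 [341.712 237.72 ] [ 0.3598 -0.2529  0.02  ]
  mask 0.88 1222 [319.592 225.288  49.896  39.9  ]
tin 0.6 [374.08 220.92] [ 0.4046 -0.3797  0.    ]
tin 0.23 [155.792 263.886] [0.5039 0.1194 0.    ]
  mask 0.6 901 [361.872 192.696  28.784  37.002]
top [ 0.3315 -0.1673  1.3357] [[-0.0188 -0.9961  0.0863]
 [-0.9996  0.0206  0.0197]
 [-0.0214 -0.0859 -0.9961]]
stone_tile 0.91 [387.016 159.894] [ 0.5592 -0.4192  0.056 ]
stone_tile 0.58 [374.92  173.292] [ 0.5268 -0.3886  0.056 ]
  mask 0.63 381 [376.6   150.906  24.808  24.192]
rubbing_stone 0.95 [375.984 174.804] [ 0.5261 -0.3946  0.036 ]
  mask 0.58 544 [358.12  163.506  35.     31.416]
mosaic_panel 0.66 [316.4   250.614] [ 0.3428 -0.245   0.    ]
  mask 0.88 1214 [293.72  228.018  51.688  41.118]
gap_mouth 0.97 [317.128 248.514] [ 0.3478 -0.2458  0.02  ]
  mask 0.79 1227 [293.384 225.918  47.6    47.082]
tin 0.78 [366.576 232.596] [ 0.3855 -0.3721  0.    ]
  mask 0.89 505 [353.696 216.006  27.72   23.016]
```

Run:
```python
import cv2
t=cv2.imread("pics/top0.png")[130:290,270:430];cv2.imwrite("pics/topc.png",cv2.resize(t,(600,600),interpolation=cv2.INTER_CUBIC))
s=cv2.imread("pics/scene0.png")[135:275,295:435];cv2.imwrite("pics/scenec.png",cv2.resize(s,(600,600),interpolation=cv2.INTER_CUBIC))
```

```text
(no output)
```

View pics/topc.png

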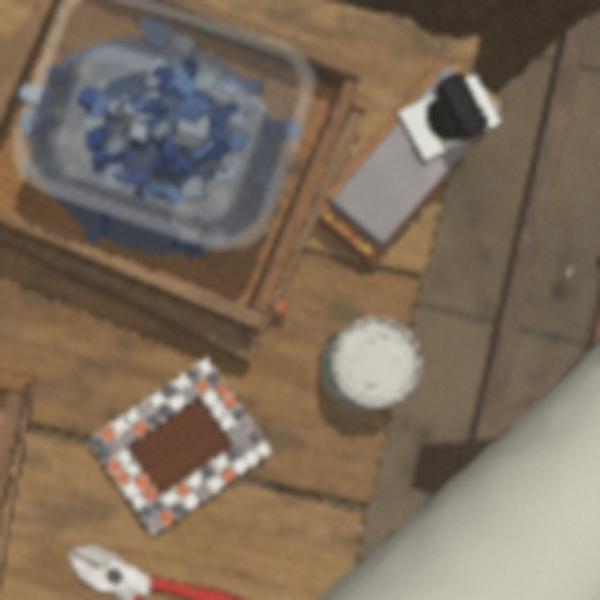

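View pics/scenec.png

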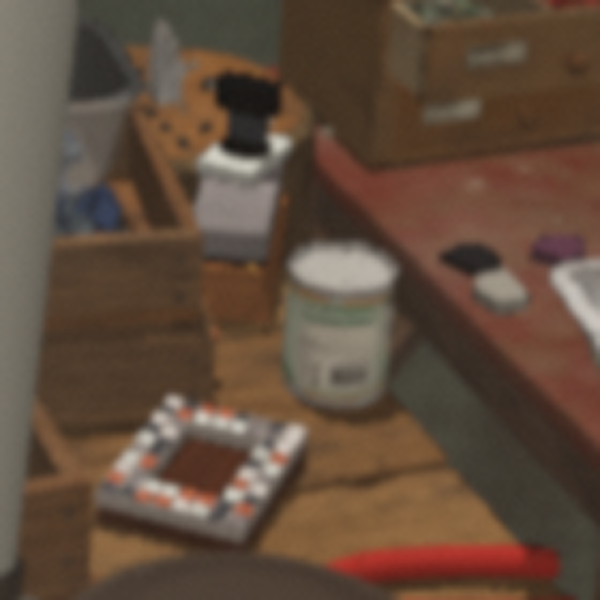

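```bash
cat > fit.py <<'E'
from h import *
from scipy.optimize import minimize
S=8
def box(x,y,yaw,z0,z1,lx,ly):
    c,s=np.cos(yaw),np.sin(yaw)
    return np.array([[x+c*a*lx/2-s*b*ly/2,y+s*a*lx/2+c*b*ly/2,z] for a in(-1,1) for b in(-1,1) for z in(z0,z1)])
def sil(p,boxes):
    im=np.zeros((420*S,560*S),np.uint8)
    for b in boxes:
        q=cv2.convexHull(np.round((proj(p,b)+.5)*S).astype(np.int32)); cv2.fillConvexPoly(im,q,255)
    return cv2.resize(im,(560,420),interpolation=cv2.INTER_AREA)/255.
def fit(views,mk,x0):
    f=lambda v:sum(np.abs(sil(p,mk(*v[:2],np.radians(v[2])))-m).sum() for p,m in views)
    x0=np.array(x0,float)
    s=np.vstack([x0]+[x0+d for d in np.diag([.006,.006,5])])
    o=minimize(f,x0,method="Nelder-Mead",options=dict(initial_simplex=s,xatol=1e-4,fatol=.3,maxiter=120));return o.x,o.fun
E
cat > run1.py <<'E'
from fit import *
np.set_printoptions(precision=4,suppress=True)
P={c:imaging.capture(c) for c in("scene","top")}
def mask(c,t,n=0): return models.cut_out(P[c],t)[n]["region"].astype(float)
mp={c:mask(c,"mosaic_panel") for c in P}
pan=lambda x,y,w:[box(x,y,w,0,.02,.096,.076)]
tile=lambda x,y,w:[box(x,y,w,.056,.066,.056,.036),box(x,y,w,.066,.09,.012,.024),box(x,y,w,.09,.112,.018,.040)]
mt={c:mask(c,"stone_tile") for c in P}
for v in(["top"],["scene"],["top","scene"]):
    print(v,"panel",*fit([(P[c],mp[c]) for c in v],pan,(.347,-.246,-54)),"tile",*fit([(P[c],mt[c]) for c in v],tile,(.56,-.42,-33)))
# dark-brown gap blob in top
f=P["top"]["frame"].astype(float);g=cv2.GaussianBlur(f,(0,0),.5)
c0=[317,248];sub=g[c0[1]-16:c0[1]+16,c0[0]-18:c0[0]+18]
print("gap colour",g[249,318],g[247,315]); 
d=np.linalg.norm(sub-g[249,318],axis=2);m=(d<40).astype(np.uint8)
n,l,st,ce=cv2.connectedComponentsWithStats(m);k=1+st[1:,4].argmax();print(st[k],ce[k]+[c0[0]-18,c0[1]-16])
pts=np.argwhere(l==k)[:,::-1].astype(np.float32)+[c0[0]-18,c0[1]-16]
W=onz(P["top"],pts,.012)[:,:2];C=np.cov(W.T);e,V=np.linalg.eigh(C);print("gap centre",W.mean(0),"size",np.sqrt(12*e),"yaw",np.degrees(np.arctan2(V[1,1],V[0,1])))
# edges test overlays
u=[]
np.savez("masks.npz",**{k+"_"+c:v[c] for k,v in(("p",mp),("t",mt)) for c in P})
E
python3 run1.py
```

```text
['top'] panel [  0.3501  -0.248  -55.2915] 49.51764705882353 tile [  0.5541  -0.4218 -64.3358] 32.937254901960785
['scene'] panel [  0.5765  -0.4388 -39.313 ] 318.38039215686274 tile [  0.5527  -0.4207 -63.8234] 42.568627450980394
['top', 'scene'] panel [  0.3503  -0.2478 -54.615 ] 1635.1254901960785 tile [  0.5538  -0.4215 -63.5045] 79.50196078431372
gap colour [ 50.9528  66.931  100.5117] [ 51.8483  67.2643 100.253 ]
[  6   4  26  25 338] [317.4201 248.3077]
gap centre [ 0.3484 -0.247 ] size [0.0374 0.0561] yaw 122.30789539529401
```

```bash
cat > run2.py <<'E'
from fit import *
np.set_printoptions(precision=4,suppress=True)
P={c:imaging.capture(c) for c in("scene","top")}
T=(.5538,-.4215,np.radians(-64))
tile=[box(*T,.056,.066,.056,.036),box(*T,.066,.09,.012,.024),box(*T,.09,.112,.018,.040)]
def best(c,t,uv):
    L=[d for d in models.cut_out(P[c],t) if d["region"][uv[1]-8:uv[1]+9,uv[0]-8:uv[0]+9].any()]
    print(c,t,[(d["confidence"],d["region"].sum()) for d in L]);return L[0]["region"].astype(float) if L else None
import itertools
ms={"top":best("top","rubbing_stone",(374,178)),"scene":best("scene","rubbing_stone",(349,187))}
mp={"scene":best("scene","mosaic_panel",(341,245)),"top":best("top","mosaic_panel",(317,249))}
def fits(views,x0,z0,mk):
    def f(v):
        e=0
        for c,m in views:
            s=mk(P[c],v)
            e+=np.abs(s-m).sum()
        return e
    x0=np.array(x0,float);sm=np.vstack([x0]+[x0+d for d in np.diag([.006,.006,5])])
    o=minimize(f,x0,method="Nelder-Mead",options=dict(initial_simplex=sm,xatol=1e-4,fatol=.3,maxiter=120));return o.x,o.fun
tm={c:sil(P[c],tile) for c in P}
def mkst(z0):
    def mk(p,v):
        c="top" if p is P["top"] else "scene"
        return np.clip(sil(p,[box(v[0],v[1],np.radians(v[2]),z0,.056,.12,.046)])-tm[c],0,1)
    return mk
for z0 in(.055,.045):
  for vs in(["top"],["scene"],["top","scene"]):
    if any(ms[c] is None for c in vs):continue
    print("stone",z0,vs,*fits([(c,ms[c]) for c in vs],(.53,-.398,-40),z0,mkst(z0)))
pan=lambda p,v:sil(p,[box(v[0],v[1],np.radians(v[2]),0,.02,.096,.076)])
for vs in(["top"],["scene"],["top","scene"]):
    if any(mp[c] is None for c in vs):continue
    print("panel",vs,*fits([(c,mp[c]) for c in vs],(.349,-.247,-56),0,pan))
# overlay
o=[]
def draw(c,B,crop):
    k=5;x,y,w,h=crop;im=cv2.resize(P[c]["frame"][y:y+h,x:x+w],None,fx=k,fy=k,interpolation=cv2.INTER_CUBIC)
    for b,col in B:
        q=np.round((proj(P[c],b)+.5-[x,y])*k).astype(int)
        cv2.polylines(im,[q],True,col,1)
    return im
def rect(v,z,lx,ly): 
    B=box(v[0],v[1],np.radians(v[2]),z,z,lx,ly)[::2]; return B[[0,1,3,2]]
import sys
st=(.527,-.397,-40);pa=(.3495,-.2475,-56)
B=[(rect(st,.056,.12,.046),(0,255,0)),(rect(pa,.02,.096,.076),(0,255,0)),(rect(pa,.02,.06,.04),(255,255,0)),(rect((.5538,-.4215,-64),.066,.056,.036),(0,0,255)),(rect((.5538,-.4215,-64),.112,.018,.04),(255,0,255))]
a=draw("top",B,(290,140,120,80));b=draw("top",B,(290,215,60,55));c=draw("scene",B,(310,140,70,60));d=draw("scene",B,(310,220,70,55))
W=np.zeros((600,800,3),np.uint8);
W[:300,:350]=c;W[:275,400:750]=d;W[300:575,:300]=b;W[300:600,310:800]=a[:300,110:600]
cv2.imwrite("pics/ov.png",W)
E
python3 run2.py
```

```text
top rubbing_stone [(0.77, np.int64(536))]
scene rubbing_stone [(0.72, np.int64(351))]
scene mosaic_panel [(0.87, np.int64(1171))]
top mosaic_panel [(0.56, np.int64(1270))]
stone 0.055 ['top'] [  0.5316  -0.4008 -41.8098] 78.68235294117648
stone 0.055 ['scene'] [  0.507   -0.3813 -40.8795] 52.51764705882352
stone 0.055 ['top', 'scene'] [  0.5311  -0.4009 -41.6128] 212.9843137254902
stone 0.045 ['top'] [  0.5327  -0.4018 -42.1365] 87.30588235294117
stone 0.045 ['scene'] [  0.5219  -0.3932 -40.6257] 52.364705882352936
stone 0.045 ['top', 'scene'] [  0.5327  -0.4023 -41.5848] 173.46274509803922
panel ['top'] [  0.3488  -0.2478 -57.1804] 64.85490196078432
panel ['scene'] [  0.3492  -0.2468 -56.3132] 96.80784313725489
panel ['top', 'scene'] [  0.3491  -0.2473 -56.8857] 167.0313725490196
```

View pics/ov.png

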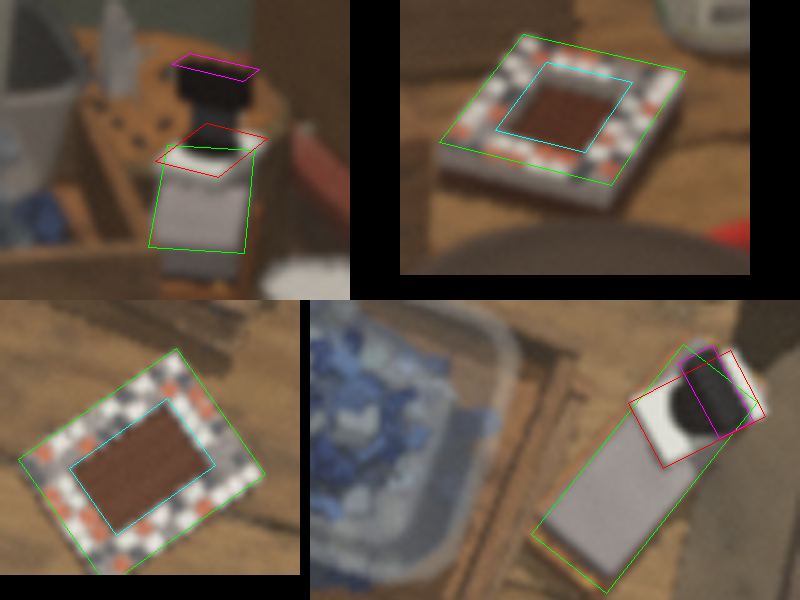

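Request:
apply_moves:
  moves:
    - [[-0.03,0,0],0]
    - [[-0.035,0,0],0]
    - [[-0.035,0,0],0]
    - [[-0.035,0,0],0]
    - [[-0.035,0,0],0]
  hand: 0.087

```text
time_s: 2.12
tcp_pos: [0.4285, -0.486, 0.1975]
ee_rot: [[-0.898, -0.439, 0.0], [-0.439, 0.898, -0.0], [-0.0, -0.0, -1.0]]
wrist_force: [0.1, -0.7, -0.0]
gripper_width: 1.0
gripper_force: 0.0
```

Request:
apply_moves:
  moves:
    - [[-0.035,0,0],0]
    - [[-0.035,0,0],0]
    - [[-0.035,0,0],0]
    - [[-0.035,0.002,0],0]
    - [[0,0,0.03],0]

```text
time_s: 2.53
tcp_pos: [0.5607, -0.4229, 0.1732]
ee_rot: [[-0.895, -0.445, 0.013], [-0.445, 0.895, -0.008], [-0.008, -0.013, -1.0]]
wrist_force: [0.7, -0.1, 2.1]
gripper_width: 0.998
gripper_force: 0.0
```

Request:
apply_moves:
  moves:
    - [[0.005,0,0.02],0]
    - [[0,0,0.01],0]
    - [[0,0,0],0]

```text
time_s: 2.78
tcp_pos: [0.5461, -0.4247, 0.134]
ee_rot: [[-0.899, -0.439, -0.005], [-0.439, 0.899, 0.003], [0.003, 0.005, -1.0]]
wrist_force: [-0.0, -0.8, -0.3]
gripper_width: 0.998
gripper_force: 0.0
```

Run:
```python
from fit import *
p=imaging.capture("scene");s=r.sense();print(s["tcp_pos"],s["ee_rot"],s["time_s"])
im=cv2.resize(p["frame"][90:210,290:420],None,fx=5,fy=5,interpolation=cv2.INTER_CUBIC)
pt=(np.array(s["tcp_pos"]));R=np.array(s["ee_rot"])
for q,c in((proj(p,[pt]),(0,0,255)),(proj(p,[pt+R[:,1]*.0435,pt-R[:,1]*.0435]),(0,255,0)),(proj(p,[[.5538,-.4215,.112]]),(255,0,255))):
    for a in q: cv2.circle(im,tuple(int(v) for v in (a+.5-[290,90])*5),4,c,-1)
cv2.imwrite("pics/g1.png",im)
```

```text
[ 0.54702895 -0.42573709  0.13642815] [[-8.98457473e-01 -4.39054285e-01 -2.34594662e-03]
 [-4.39056704e-01  8.98459144e-01  6.13464819e-04]
 [ 1.83839284e-03  1.58117564e-03 -9.99997060e-01]] 2.8333
```

View pics/g1.png

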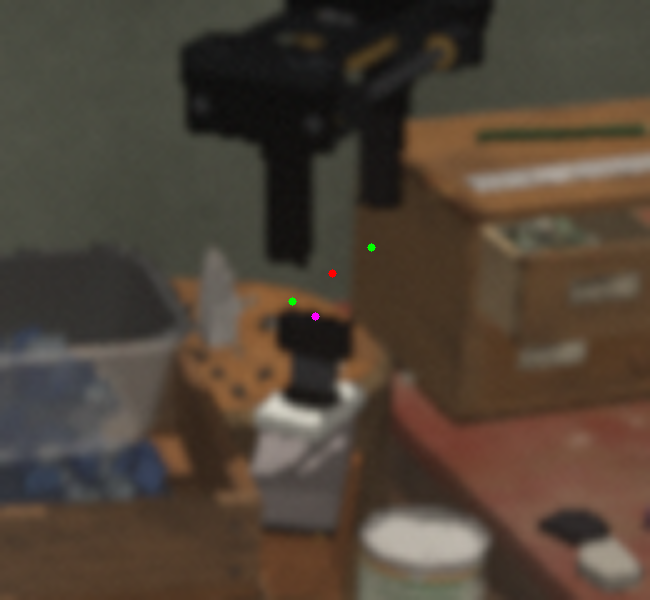

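Request:
apply_moves:
  moves:
    - [[-0.007,0.0005,0],0]
    - [[0,0,0],0]
    - [[0,0,0],0]
    - [[0,0,0],0]
    - [[0,0,0],0]
  hand: 0.032

```text
time_s: 3.25
tcp_pos: [0.5539, -0.4223, 0.1382]
ee_rot: [[-0.898, -0.439, 0.001], [-0.439, 0.898, -0.001], [-0.001, -0.001, -1.0]]
wrist_force: [-0.5, -0.3, -0.6]
gripper_width: 0.708
gripper_force: 0.0
```

```bash
cat > look.py <<'E'
from fit import *
import sys
n,cx,cy,zoff=sys.argv[1],int(sys.argv[2]),int(sys.argv[3]),.045
s=r.sense();pt=np.array(s["tcp_pos"]);R=np.array(s["ee_rot"]);print(pt,s["time_s"],s["gripper_width"],s["wrist_force"])
out=[]
for c,(x,y) in(("scene",(cx,cy)),("top",(int(sys.argv[4]),int(sys.argv[5])))):
    p=imaging.capture(c);x0,y0=x-40,y-45
    im=cv2.resize(p["frame"][y0:y0+90,x0:x0+80],None,fx=5,fy=5,interpolation=cv2.INTER_CUBIC)
    w=s["gripper_width"]*.0435
    for q,col in((proj(p,[pt]),(0,0,255)),(proj(p,[pt+R[:,1]*w,pt-R[:,1]*w]),(0,255,0))):
        for a in q: cv2.circle(im,tuple(int(v) for v in (a+.5-[x0,y0])*5),3,col,-1)
    out.append(im)
cv2.imwrite(n,np.hstack(out))
E
python3 look.py pics/g2.png 355 145 392 155
```

```text
[ 0.55393458 -0.42234973  0.13818766] 3.25 0.7081366250768519 [-0.54629587 -0.30399928 -0.6076015 ]
```

View pics/g2.png

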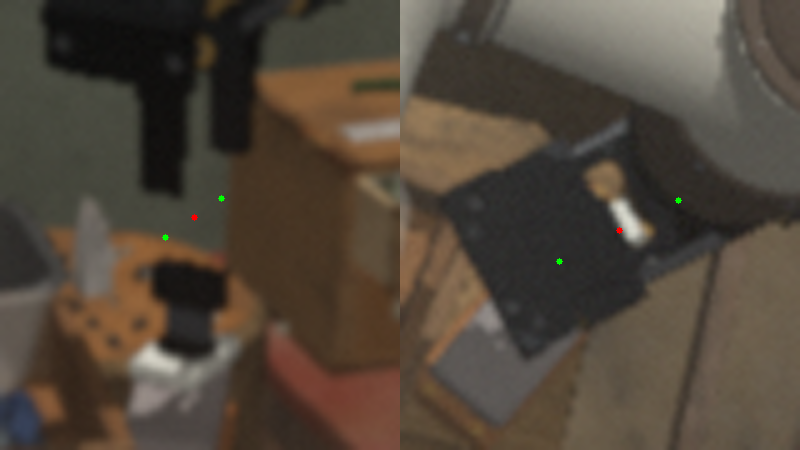

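Request:
apply_moves:
  moves:
    - [[0,0,0],0]
    - [[0,0,0],0]
    - [[0,0,0],0]
    - [[0,0,0],0]
    - [[0,0,0],0]

```text
time_s: 3.77
tcp_pos: [0.5537, -0.4221, 0.1373]
ee_rot: [[-0.898, -0.439, -0.0], [-0.439, 0.898, 0.0], [0.0, 0.0, -1.0]]
wrist_force: [-0.7, -0.4, -0.1]
gripper_width: 0.378
gripper_force: 0.0
```

Request:
apply_moves:
  moves:
    - [[0,0,0],0]
    - [[0,0,0],0]
    - [[0,0,0],0]
    - [[0,0,0],0]
    - [[0,0,0],0]

```text
time_s: 4.18
tcp_pos: [0.5538, -0.4221, 0.1373]
ee_rot: [[-0.898, -0.439, -0.0], [-0.439, 0.898, 0.0], [0.0, 0.0, -1.0]]
wrist_force: [1.0, 0.1, 0.0]
gripper_width: 0.368
gripper_force: 0.0
```

```bash
python3 look.py pics/g3.png 355 145 392 155
```

```text
[ 0.55376432 -0.42211633  0.13732064] 4.1833 0.3676157450909421 [1.00591518 0.10972114 0.03022507]
```

View pics/g3.png

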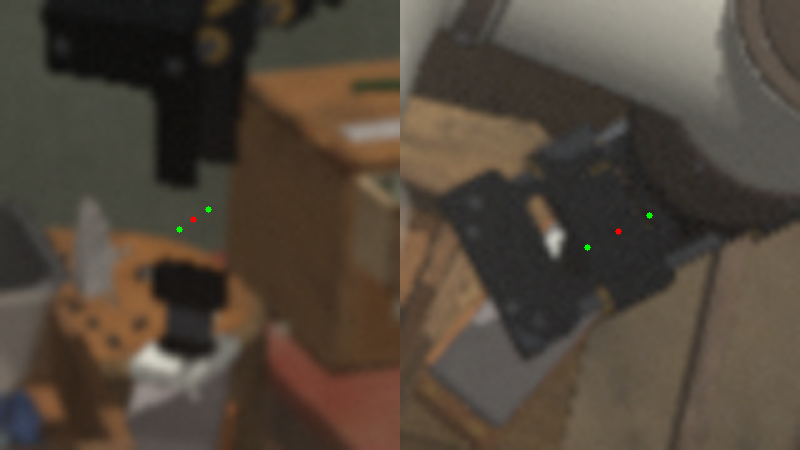

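```bash
cat > b.py <<'E'
from fit import *
s=r.sense();pt=np.array(s["tcp_pos"]);R=np.array(s["ee_rot"])
out=[]
for c,(x0,y0) in(("scene",(315,70)),("top",(340,105))):
    p=imaging.capture(c);im=cv2.resize(p["frame"][y0:y0+120,x0:x0+80],None,fx=5,fy=5,interpolation=cv2.INTER_CUBIC)
    for dz,col in((.0697,(0,255,0)),(.092,(0,0,255))):
        q=[pt-R[:,2]*dz+R[:,0]*a*.0375+R[:,1]*b*.095 for a,b in((1,1),(1,-1),(-1,-1),(-1,1))]
        cv2.polylines(im,[np.round((proj(p,q)+.5-[x0,y0])*5).astype(int)],True,col,1)
    # finger lower edges at width w, tips at TCP, 10 mm thick x 19 wide
    w=.016
    for dz,col in((0,(0,255,0)),(.022,(0,0,255))):
        for sg in(1,-1):
            q=[pt-R[:,2]*dz+R[:,0]*a*.0095+R[:,1]*sg*b for a,b in((1,w),(1,w+.015),(-1,w+.015),(-1,w))]
            cv2.polylines(im,[np.round((proj(p,q)+.5-[x0,y0])*5).astype(int)],True,col,1)
    out.append(im)
cv2.imwrite("pics/b.png",np.hstack(out))
E
python3 b.py
```

```text
(no output)
```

View pics/b.png

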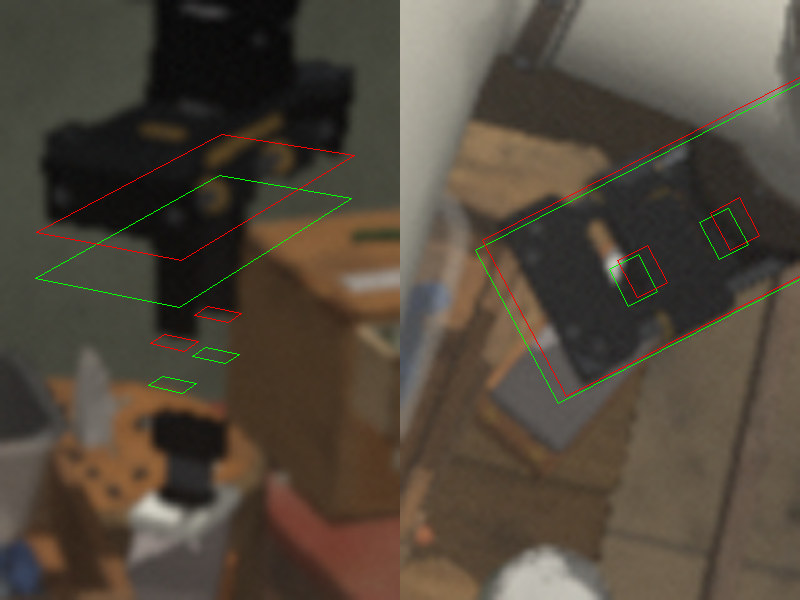

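Request:
apply_moves:
  moves:
    - [[0,0,0.01],0]
    - [[0,0,0.009],0]
    - [[0,0,0],0]
    - [[0,0,0],0]
    - [[0,0,0],0]
  hand: 0.0

```text
time_s: 4.8
tcp_pos: [0.5537, -0.4222, 0.118]
ee_rot: [[-0.898, -0.439, -0.001], [-0.439, 0.898, -0.0], [0.001, 0.0, -1.0]]
wrist_force: [0.7, -0.1, -0.4]
gripper_width: 0.076
gripper_force: 0.0
```

Request:
apply_moves:
  moves:
    - [[0,0,0.003],0]
    - [[0,0,0.003],0]
    - [[0,0,0.003],0]
    - [[0,0,0],0]
    - [[0,0,0],0]

```text
time_s: 5.22
tcp_pos: [0.5536, -0.4221, 0.1091]
ee_rot: [[-0.898, -0.439, -0.001], [-0.439, 0.898, 0.0], [0.0, 0.0, -1.0]]
wrist_force: [-0.0, 0.1, -0.1]
gripper_width: 0.007
gripper_force: 0.0
```

Request:
apply_moves:
  moves:
    - [[0,0,0.004],0]
    - [[0,0,0.004],0]
    - [[0,0,0.004],0]
    - [[0,0,0],0]

```text
time_s: 5.55
tcp_pos: [0.5531, -0.4217, 0.0959]
ee_rot: [[-0.898, -0.439, -0.002], [-0.439, 0.898, 0.001], [0.001, 0.002, -1.0]]
wrist_force: [-1.0, 0.1, -0.2]
gripper_width: 0.007
gripper_force: 0.0
```

Request:
apply_moves:
  moves:
    - [[0,0,0.002],0]
    - [[0,0,0.002],0]
    - [[0,0,0],0]
    - [[0,0,0],0]

```text
time_s: 5.88
tcp_pos: [0.5537, -0.4222, 0.0932]
ee_rot: [[-0.898, -0.439, -0.0], [-0.439, 0.898, 0.0], [0.0, 0.0, -1.0]]
wrist_force: [0.3, -0.2, 0.6]
gripper_width: 0.005
gripper_force: 0.0
```

Request:
apply_moves:
  moves:
    - [[0,0,0.002],0]
    - [[0,0,0.001],0]
    - [[0,0,0],0]
    - [[0,0,0],0]

```text
time_s: 6.22
tcp_pos: [0.5537, -0.4221, 0.0903]
ee_rot: [[-0.898, -0.439, -0.0], [-0.439, 0.898, 0.0], [0.0, 0.0, -1.0]]
wrist_force: [-1.2, -0.3, 0.2]
gripper_width: 0.005
gripper_force: 0.0
```

Request:
apply_moves:
  moves:
    - [[0,0,0.001],0]
    - [[0,0,0.001],0]
    - [[0,0,0],0]
    - [[0,0,0],0]

```text
time_s: 6.55
tcp_pos: [0.5537, -0.4221, 0.0882]
ee_rot: [[-0.898, -0.439, -0.0], [-0.439, 0.898, 0.0], [0.0, 0.0, -1.0]]
wrist_force: [-0.2, 0.2, -0.3]
gripper_width: 0.002
gripper_force: 0.0
```

Request:
apply_moves:
  moves:
    - [[0,0,0.001],0]
    - [[0,0,0.001],0]
    - [[0,0,0],0]
    - [[0,0,0],0]

```text
time_s: 6.88
tcp_pos: [0.5539, -0.4222, 0.0869]
ee_rot: [[-0.898, -0.439, 0.0], [-0.439, 0.898, -0.0], [-0.0, -0.001, -1.0]]
wrist_force: [-0.0, 0.6, 2.1]
gripper_width: 0.003
gripper_force: 1.2
```

Request:
apply_moves:
  moves:
    - [[0,0,0.001],0]
    - [[0,0,0.001],0]
    - [[0,0,0],0]
    - [[0,0,0],0]

```text
time_s: 7.22
tcp_pos: [0.5539, -0.4223, 0.0849]
ee_rot: [[-0.898, -0.439, 0.001], [-0.439, 0.898, -0.0], [-0.0, -0.001, -1.0]]
wrist_force: [-1.0, 0.4, 5.4]
gripper_width: 0.001
gripper_force: 2.3
```

Request:
apply_moves:
  moves:
    - [[0,0,-0.008],0]
    - [[0,0,-0.009],0]
    - [[0,0,0],0]
    - [[0,0,0],0]
    - [[0,0,0],0]
  hand: 0.05

```text
time_s: 7.63
tcp_pos: [0.5536, -0.4219, 0.101]
ee_rot: [[-0.898, -0.439, -0.0], [-0.439, 0.898, 0.001], [-0.0, 0.001, -1.0]]
wrist_force: [-1.0, 0.4, 0.2]
gripper_width: 0.299
gripper_force: 0.0
```

Request:
apply_moves:
  moves:
    - [[0,0,0],0]
    - [[0,0,0],0]
    - [[0,0,0],0]
    - [[0,0,0],0]
    - [[0,0,0],0]

```text
time_s: 8.05
tcp_pos: [0.5537, -0.4221, 0.1012]
ee_rot: [[-0.898, -0.439, -0.0], [-0.439, 0.898, 0.0], [0.0, 0.0, -1.0]]
wrist_force: [-0.7, 1.0, 0.1]
gripper_width: 0.564
gripper_force: 0.0
```

```bash
python3 look.py pics/g4.png 355 145 392 155; cp pics/g4.png pics/keep.png
```

```text
[ 0.55366718 -0.42210829  0.1011511 ] 8.05 0.5643380267313309 [-0.65722976  1.00609684  0.05519483]
```

Contact came at a reported TCP z of about 0.0875, and the bar's top is at 0.112. So the real tips sit about 24.5 mm above the reported TCP. I'll descend to the grasp height with that correction.

Request:
apply_moves:
  moves:
    - [[0,0,0.012],0]
    - [[0,0,0.012],0]
    - [[0,0,0.01],0]
    - [[0,0,0.009],0]
    - [[0,0,0],0]

```text
time_s: 8.57
tcp_pos: [0.5519, -0.421, 0.0546]
ee_rot: [[-0.899, -0.439, -0.005], [-0.439, 0.899, 0.003], [0.003, 0.005, -1.0]]
wrist_force: [0.1, 0.0, -0.5]
gripper_width: 0.575
gripper_force: 0.0
```

```bash
python3 look.py pics/g5.png 355 150 392 155
```

```text
[ 0.55189603 -0.4210089   0.05456752] 8.5667 0.5747795492640585 [ 0.06857612  0.0242769  -0.48122345]
```

View pics/g5.png

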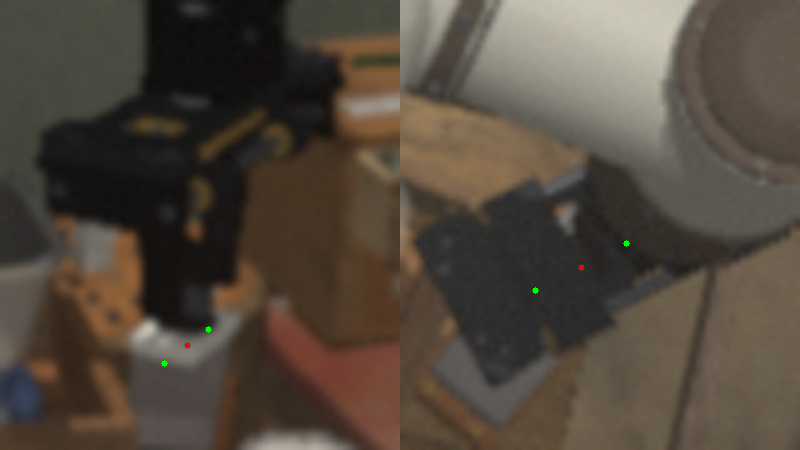

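Request:
apply_moves:
  moves:
    - [[0,0,0],0]
    - [[0,0,0],0]
    - [[0,0,0],0]
    - [[0,0,0],0]
    - [[0,0,0],0]
  hand: 0.0

```text
time_s: 9.08
tcp_pos: [0.5539, -0.4222, 0.0588]
ee_rot: [[-0.898, -0.439, 0.001], [-0.439, 0.898, -0.0], [-0.0, -0.001, -1.0]]
wrist_force: [-1.0, 0.4, -0.3]
gripper_width: 0.283
gripper_force: 0.0
```

Request:
apply_moves:
  moves:
    - [[0,0,0],0]
    - [[0,0,0],0]
    - [[0,0,0],0]
    - [[0,0,0],0]
    - [[0,0,0],0]

```text
time_s: 9.5
tcp_pos: [0.5541, -0.4224, 0.0587]
ee_rot: [[-0.898, -0.439, 0.001], [-0.439, 0.898, -0.001], [-0.0, -0.001, -1.0]]
wrist_force: [0.6, -0.3, 3.2]
gripper_width: 0.204
gripper_force: 30.0
```

Request:
apply_moves:
  moves:
    - [[0,0,0.001],0]
    - [[0,0,0.001],0]
    - [[0,0,0],0]
    - [[0,0,0],0]

```text
time_s: 9.83
tcp_pos: [0.5541, -0.4224, 0.0569]
ee_rot: [[-0.898, -0.44, 0.001], [-0.44, 0.898, -0.001], [-0.0, -0.001, -1.0]]
wrist_force: [0.2, -0.7, 3.3]
gripper_width: 0.203
gripper_force: 30.0
```

```bash
cat > f.py <<'E'
from h import *
L=[]
for i in range(5): imaging.capture("top"); s=r.sense(); L.append(np.r_[s["wrist_force"],s["tcp_pos"]])
print(np.round(np.mean(L,0),4),np.round(np.std(L,0),3),s["time_s"])
E
python3 f.py
```

```text
[ 0.3289 -0.551   3.9585  0.5541 -0.4224  0.0568] [0.304 0.205 0.551 0.    0.    0.   ] 10.0833
```

Request:
apply_moves:
  moves:
    - [[0,0,0.0015],0]
    - [[0,0,0],0]
    - [[0,0,0],0]
    - [[0.0008,0.0018,0],0]
    - [[0.0015,0.0037,0],0]

```text
time_s: 10.5
tcp_pos: [0.5513, -0.4197, 0.0559]
ee_rot: [[-0.898, -0.44, 0.005], [-0.44, 0.898, -0.003], [-0.003, -0.005, -1.0]]
wrist_force: [3.0, -1.9, 4.4]
gripper_width: 0.204
gripper_force: 30.0
```

Request:
apply_moves:
  moves:
    - [[0.0015,0.0037,0],0]
    - [[0.0015,0.0037,0],0]
    - [[0.0015,0.0037,0],0]
    - [[0.0015,0.0037,0],0]

```text
time_s: 10.83
tcp_pos: [0.5387, -0.4083, 0.0557]
ee_rot: [[-0.898, -0.44, 0.003], [-0.44, 0.898, -0.002], [-0.002, -0.003, -1.0]]
wrist_force: [2.8, -1.1, 5.5]
gripper_width: 0.204
gripper_force: 30.0
```

Request:
apply_moves:
  moves:
    - [[0.0015,0.0037,0],0]
    - [[0.0015,0.0037,0],0]
    - [[0.0015,0.0037,0],0]
    - [[0.0015,0.0037,0],0]
    - [[0.0015,0.0037,0],0]

```text
time_s: 11.25
tcp_pos: [0.5238, -0.395, 0.0558]
ee_rot: [[-0.898, -0.44, 0.003], [-0.44, 0.898, -0.002], [-0.002, -0.003, -1.0]]
wrist_force: [3.0, -2.7, 5.1]
gripper_width: 0.207
gripper_force: 30.0
```

Request:
apply_moves:
  moves:
    - [[0.0015,0.0037,0],0]
    - [[0.0015,0.0037,0],0]
    - [[0.0015,0.0037,0],0]
    - [[0.0015,0.0037,0],0]
    - [[0.0015,0.0037,0],0]

```text
time_s: 11.67
tcp_pos: [0.509, -0.3816, 0.0557]
ee_rot: [[-0.898, -0.44, 0.003], [-0.44, 0.898, -0.002], [-0.002, -0.003, -1.0]]
wrist_force: [3.2, -2.5, 5.5]
gripper_width: 0.204
gripper_force: 30.0
```

Request:
apply_moves:
  moves:
    - [[0.001,0.0025,0],0]
    - [[0,0,0],0]
    - [[0,0,0],0]

```text
time_s: 11.92
tcp_pos: [0.5065, -0.3794, 0.0556]
ee_rot: [[-0.898, -0.44, 0.002], [-0.44, 0.898, -0.001], [-0.002, -0.002, -1.0]]
wrist_force: [1.9, -1.6, 4.3]
gripper_width: 0.2
gripper_force: 30.0
```

```bash
cat > st.py <<'E'
from fit import *
np.set_printoptions(precision=4,suppress=True)
s=r.sense();pt=np.array(s["tcp_pos"]);R=np.array(s["ee_rot"]);yw=np.arctan2(-R[1,1],-R[0,1]);print(pt,np.degrees(yw),s["wrist_force"],s["time_s"])
for c in("top","scene"):
    p=imaging.capture(c);cv2.imwrite(f"pics/end_{c}.png",p["frame"])
    for d in models.cut_out(p,"rubbing_stone")[:2]:print(c,d["confidence"],d["region"].sum(),np.array(d["extent"])*[560,420,560,420])
    for d in models.place_of(p,"rubbing_stone")[:1]:print("org",d["confidence"],onz(p,np.array(d["at"])*[560,420],.033)[0])
E
python3 st.py
```

```text
[ 0.5065 -0.3794  0.0556] -63.91871126710513 [ 1.8868 -1.6207  4.2862] 11.9167
scene 0.45 136 [339.976 174.09   22.624  21.   ]
org 0.7 [ 0.518  -0.3844  0.033 ]
```

Request:
apply_moves:
  moves:
    - [[0,0,-0.01],0]
    - [[0,0,-0.025],0]
    - [[0,0,-0.025],0]
    - [[0,0,-0.025],0]
    - [[0,0,-0.022],0]

```text
time_s: 12.63
tcp_pos: [0.5037, -0.3777, 0.1614]
ee_rot: [[-0.899, -0.439, -0.005], [-0.439, 0.899, 0.003], [0.003, 0.005, -1.0]]
wrist_force: [0.8, -0.1, -2.8]
gripper_width: 0.205
gripper_force: 30.0
```

Request:
apply_moves:
  moves:
    - [[0.006,0.012,0],0]
    - [[0.009,0.02,0],0]
    - [[0.009,0.02,0],0]
    - [[0.009,0.02,0],0]
    - [[0.009,0.02,0],0]

```text
time_s: 13.05
tcp_pos: [0.4242, -0.3128, 0.1598]
ee_rot: [[-0.899, -0.438, -0.006], [-0.438, 0.899, 0.004], [0.003, 0.006, -1.0]]
wrist_force: [-0.2, 0.1, -2.4]
gripper_width: 0.203
gripper_force: 30.0
```

Request:
apply_moves:
  moves:
    - [[0.009,0.02,0],-1.5]
    - [[0.009,0.02,0],-2]
    - [[0.009,0.02,0],-2]
    - [[0.006,0.018,0],-1.5]
    - [[0.0,0.01,0],0]

```text
time_s: 13.47
tcp_pos: [0.3512, -0.2516, 0.1603]
ee_rot: [[-0.839, -0.545, -0.006], [-0.545, 0.839, 0.004], [0.003, 0.006, -1.0]]
wrist_force: [-0.2, 1.0, -1.1]
gripper_width: 0.202
gripper_force: 30.0
```

Request:
apply_moves:
  moves:
    - [[0,0,0],0]
    - [[0,0,0],0]
    - [[0,0,0],0]

```text
time_s: 13.72
tcp_pos: [0.3562, -0.2539, 0.1617]
ee_rot: [[-0.838, -0.545, -0.0], [-0.545, 0.838, 0.0], [0.0, 0.0, -1.0]]
wrist_force: [0.0, 0.7, -1.7]
gripper_width: 0.207
gripper_force: 30.0
```

Request:
apply_moves:
  moves:
    - [[0.0024,0.0095,0.015],0]
    - [[0,0,0.03],0]
    - [[0,0,0.025],0]
    - [[0,0,0.01],0]
    - [[0,0,0],0]

```text
time_s: 14.13
tcp_pos: [0.3468, -0.2468, 0.0791]
ee_rot: [[-0.839, -0.544, -0.007], [-0.544, 0.839, 0.002], [0.005, 0.006, -1.0]]
wrist_force: [-1.0, -0.2, -1.4]
gripper_width: 0.203
gripper_force: 30.0
```

```bash
cat > tl.py <<'E'
from fit import *
np.set_printoptions(precision=4,suppress=True)
imaging.capture("top");imaging.capture("top")
s=r.sense();pt=np.array(s["tcp_pos"]);R=np.array(s["ee_rot"]);yw=np.arctan2(-R[1,1],-R[0,1]);print(pt,np.degrees(yw),s["wrist_force"],s["time_s"])
zu=pt[2]-.003
bx=lambda x,y,w,z:[box(x,y,w,z,z+.01,.056,.036)]
for c in("scene","top"):
    p=imaging.capture(c);cv2.imwrite(f"pics/h_{c}.png",p["frame"])
    q=proj(p,[pt-[0,0,.003]])[0];q[:]=q
    for t in("stone_tile","mosaic_panel"):
        for d in models.cut_out(p,t)[:3]:print(c,t,d["confidence"],d["region"].sum(),np.array(d["extent"])*[560,420,560,420])
    for d in models.place_of(p,"stone_tile")[:3]:print(c,"org",d["confidence"],np.array(d["at"])*[560,420],"at zu:",onz(p,np.array(d["at"])*[560,420],zu)[0],"expected px",q)
    for d in models.place_of(p,"gap_mouth")[:2]:print(c,"gap",d["confidence"],onz(p,np.array(d["at"])*[560,420],.02)[0])
p=imaging.capture("scene");x0,y0=300,165
im=cv2.resize(p["frame"][y0:y0+110,x0:x0+100],None,fx=5,fy=5,interpolation=cv2.INTER_CUBIC)
cv2.imwrite("pics/h_raw.png",im)
def dr(b,col):
    for i,j in((0,2),(2,6),(6,4),(4,0),(1,3),(3,7),(7,5),(5,1),(0,1),(2,3),(4,5),(6,7)):
        k=np.round((proj(p,b[[i,j]])+.5-[x0,y0])*5).astype(int);cv2.line(im,tuple(map(int,k[0])),tuple(map(int,k[1])),col,1)
dr(box(pt[0],pt[1],yw,zu,zu+.01,.056,.036),(0,0,255))
dr(box(.349,-.2473,np.radians(-56.8),0.02,.02,.096,.076),(0,255,0));dr(box(.349,-.2473,np.radians(-56.8),.02,.02,.06,.04),(255,255,0))
cv2.imwrite("pics/h_ov.png",im)
E
python3 tl.py
```

```text
[ 0.3493 -0.2476  0.0818] -56.949583131816425 [-0.2461 -0.5471 -2.0596] 14.2333
scene stone_tile 0.58 401 [333.592 195.384  24.696  32.886]
scene mosaic_panel 0.97 1180 [316.792 228.984  50.512  34.104]
scene mosaic_panel 0.25 930 [359.52  193.284  29.12   38.388]
scene org 0.94 [345.184 216.888] at zu: [ 0.3479 -0.2505  0.0788] expected px [343.6733 216.9603]
scene gap 0.91 [ 0.3492 -0.2497  0.02  ]
top mosaic_panel 0.38 294 [360.304 217.518  21.392  19.194]
```

View pics/h_ov.png

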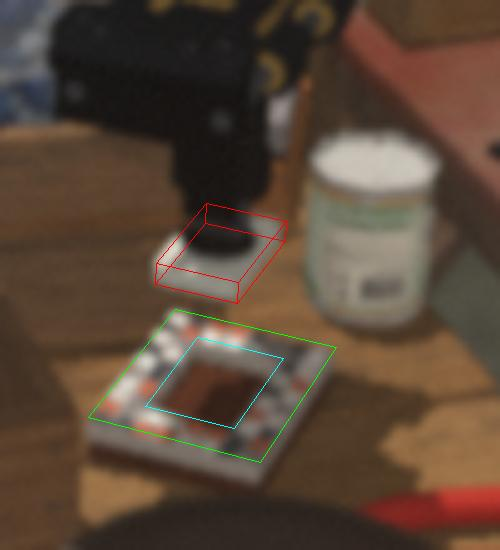

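```bash
cat > ed.py <<'E'
from fit import *
import sys
from scipy.ndimage import map_coordinates
np.set_printoptions(precision=3,suppress=True)
s=r.sense();pt=np.array(s["tcp_pos"]);R=np.array(s["ee_rot"]);yw=np.arctan2(-R[1,1],-R[0,1]);zu=pt[2]-.003
p=imaging.capture("scene")
fr=p["frame"].astype(float)
hsv=cv2.cvtColor(p["frame"],cv2.COLOR_BGR2HSV).astype(float)
def score(img,pts,cen,sh,sgn,d=1.2):
    q=proj(p,pts)+sh; c=proj(p,[cen])[0]+sh
    out=0
    for a,b in zip(q[:-1],q[1:]):
        t=np.linspace(.08,.92,25)[:,None];m=a+(b-a)*t;n=np.array([-(b-a)[1],(b-a)[0]]);n/=np.linalg.norm(n)
        if n@(m.mean(0)-c)<0:n=-n
        f=lambda k:map_coordinates(img,[(m+n*k)[:,1],(m+n*k)[:,0]],order=1)
        out+=np.mean(sgn*(f(-d)-f(d)))
    return out
def best(img,pts,cen,sgn):
    g=np.arange(-3,3.01,.2)
    S=np.array([[score(img,pts,cen,np.array([x,y]),sgn) for x in g] for y in g])
    i=np.unravel_index(S.argmax(),S.shape);return g[i[1]],g[i[0]],S.max()
gray=fr.mean(2)
b=box(pt[0],pt[1],yw,zu,zu+.01,.056,.036)
# lower silhouette: convex hull lower chain
h=cv2.convexHull(proj(p,b).astype(np.float32),returnPoints=False)[:,0]
P2=proj(p,b);low=[i for i in range(8) if i%2==0]
l=min(low,key=lambda i:P2[i,0]);rr=max(low,key=lambda i:P2[i,0]);mid=max(low,key=lambda i:P2[i,1])
tp=b[[l+1,l,mid,rr,rr+1]]
print("tile shift px (col,row)",best(gray,tp,b.mean(0),1), P2[[l,mid,rr]].tolist())
pa=(.349,-.2473,np.radians(-56.8))
q=box(*pa,.02,.02,.06,.04)[::2][[0,1,3,2,0]]
print("gap shift",best(gray,q,q[:4].mean(0),-1))
q=box(*pa,.02,.02,.096,.076)[::2][[0,1,3,2,0]]
print("panel shift (sat)",best(-hsv[:,:,1],q,q[:4].mean(0),1))
e=1e-3;o=np.array([pt[0],pt[1],zu]);J=(proj(p,[o+[e,0,0],o+[0,e,0],o+[0,0,e]])-proj(p,[o]));print("px per mm x,y,z",J)
print(pt,zu)
E
python3 ed.py
```

```text
tile shift px (col,row) (np.float64(-0.5999999999999979), np.float64(-0.5999999999999979), np.float64(182.3181976122715)) [[330.46991808828557, 221.37065415490986], [346.98580009281943, 225.2610388622381], [356.4736018025882, 212.80645047014093]]
gap shift (np.float64(-0.1999999999999975), np.float64(1.0000000000000036), np.float64(145.82184953223089))
panel shift (sat) (np.float64(1.2000000000000037), np.float64(2.2000000000000046), np.float64(122.61289560214101))
px per mm x,y,z [[-0.282 -0.206]
 [-0.392  0.128]
 [ 0.019 -0.416]]
[ 0.349 -0.247  0.082] 0.07906893784391655
```

Request:
apply_moves:
  moves:
    - [[0,0,0.015],0]
    - [[0,0,0.015],0]
    - [[0,0,0.01],0]
    - [[0,0,0.006],0]
    - [[0,0,0.0025],0]

```text
time_s: 15.25
tcp_pos: [0.348, -0.247, 0.0326]
ee_rot: [[-0.838, -0.546, -0.002], [-0.546, 0.838, 0.0], [0.001, 0.001, -1.0]]
wrist_force: [-0.1, 0.1, -2.3]
gripper_width: 0.202
gripper_force: 30.0
```

Request:
apply_moves:
  moves:
    - [[0,0,0],0]
    - [[0,0,0],0]
    - [[0,0,0],0]

```text
time_s: 15.5
tcp_pos: [0.3491, -0.2473, 0.0339]
ee_rot: [[-0.838, -0.546, 0.001], [-0.546, 0.838, -0.0], [-0.001, -0.001, -1.0]]
wrist_force: [0.7, -0.3, -2.2]
gripper_width: 0.201
gripper_force: 30.0
```

```bash
python3 ed.py; python3 tl.py
```

```text
tile shift px (col,row) (np.float64(-0.9999999999999982), np.float64(-0.1999999999999975), np.float64(111.03841524822437)) [[329.7882432776034, 240.94981670809545], [345.88668093168496, 245.0215058988517], [355.2086930970151, 232.03186150226992]]
gap shift (np.float64(-1.3999999999999986), np.float64(-0.1999999999999975), np.float64(74.45911624162208))
panel shift (sat) (np.float64(2.400000000000005), np.float64(-2.8), np.float64(97.4977495190866))
px per mm x,y,z [[-0.275 -0.215]
 [-0.384  0.133]
 [ 0.018 -0.397]]
[ 0.349 -0.247  0.034] 0.030944150303444867
[ 0.3489 -0.2472  0.0338] -56.936817708371166 [ 0.5471  0.2608 -1.6405] 15.65
scene mosaic_panel 0.8 884 [316.4   232.092  49.     29.988]
scene org 0.83 [343.224 234.906] at zu: [ 0.3536 -0.2519  0.0308] expected px [342.7097 236.5256]
scene gap 0.82 [ 0.3525 -0.2443  0.02  ]
```

View pics/h_ov.png

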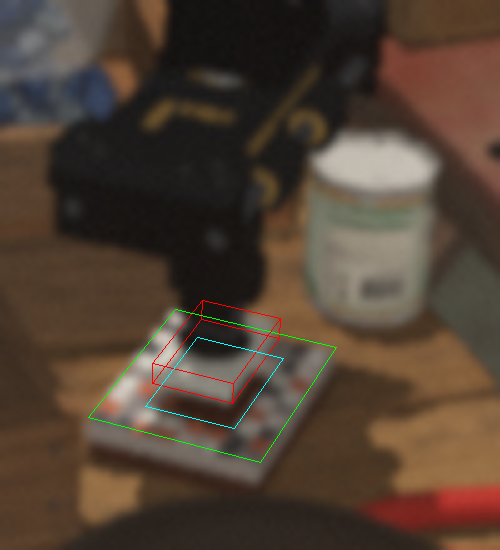

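Request:
apply_moves:
  moves:
    - [[0,0,0.001],0]
    - [[0,0,0],0]
    - [[0,0,0],0]
    - [[0,0,0],0]

```text
time_s: 16.53
tcp_pos: [0.3485, -0.2471, 0.0323]
ee_rot: [[-0.838, -0.545, -0.0], [-0.545, 0.838, 0.0], [0.0, 0.0, -1.0]]
wrist_force: [0.3, -0.6, -2.9]
gripper_width: 0.203
gripper_force: 30.0
```

```bash
python3 -c "
from h import *
s=r.sense();print(s['tcp_pos'],s['wrist_force'],s['gripper_force']);print(r.finish_job())"
```

```text
[ 0.34848334 -0.24711631  0.03229465] [ 0.25008839 -0.57480691 -2.90512421] 30.000033974647522
the job is handed in; nothing more can be done
None
```

I rubbed the tile along the stone in one 64 mm pressed pass and lifted it over the chip box corner. I handed the job in at about 16.5 s with the tile held level about 1 cm above the gap, lined up to within about 1–2 mm by my camera estimate; no verdict came back.

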